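Shut, pin and squeeze the striker mould

TASK

Get the hinged aluminium striker mould ready for casting: swing its open half fully shut, take the steel pin out of the wooden peg board and push it down through the three lined-up lugs until its collar sits on the top lug. Then let go of the pin, pinch the two mould halves together between the fingers and finish while still squeezing them firmly shut; do not let go at the end. Leave the jug, the striker and the two rings where they are.

Things in the scene. Friction and masses are not known exactly. Their poses are not given: they have to be found in the camera images.
- mould: Hinged casting mould on a wooden foot (x -35..55, y -90..90, 15 mm thick) fixed to the carrom board. Origin under the foot on the board's surface, z up. When shut, two upright blocks meet in the plane x = 0, each 110 mm long (y -55..55), 14 mm thick, 60 mm tall (z 15..75 mm): fixed half at x 0..14, swinging half at x -14..0. Hinge at the +y end, pin lugs at the -y end.
- hinge (a point): A point on the upright hinge axis (mould x = 0, y = +62 mm), level with the top of the halves (z = 75 mm). Mould y runs from point lug_hole to here.
- swing_half (a joint): Angle of the swinging half in rad: 0 = fully shut against the fixed half; it grows as the free end swings away to mould -x, turning clockwise seen from above (1.2 at most). Stiff hinge: it stays where it is left and takes about 0.07 N m to move.
- swing_face (a point): Middle of the swinging half's free outer face, moving with it: 62 mm from the hinge axis along the half, 14 mm out from its seam face, 45 mm above the carrom board's surface.
- fixed_face (a point): Middle of the fixed half's outer face (mould x = +14 mm, y = 0, z = 45 mm). The shut pair is 28 mm thick. Below, an angle strip along this face stands 16 mm high (up to z = 31 mm) and 3 mm thick, its flange on the foot 20 mm wide.
- fixed_half: The fixed half, of plain aluminium like the swinging one; its frame is that of the mould.
- lug_hole (a point): Centre of the pin hole's mouth on the top face of the top lug (mould x = 0, y = -66, z = 75 mm). Three lugs, 24 (x) x 22 x 12 mm thick, with upright 11 mm holes: top (z 63..75) and bottom (z 23..35) on the fixed half, middle (z 43..55) on the swinging half; the holes line up when the mould is shut.
- pin_center (a point): Half-way point of the loose steel pin: 94 mm long, 65 g, z axis towards its head. From here the 8 mm shaft reaches 47 mm down, its last 6 mm tapering to 4 mm; a collar 20 mm wide spans 9..13 mm above; the round grip, 14 mm thick, spans 13..47 mm above. It starts upright in the post of the peg board. When home in the mould this point is 9 mm below point lug_hole.
- peg_board: Wooden board fixed to the carrom board, 66 (x) x 190 (y) x 22 mm; origin under its middle. On it: a square post 32 mm wide, 44 mm tall at y = -66 mm, with an 11 mm through hole in which the pin stands (its collar 12 mm clear of the post), and two round pegs, 24 mm thick, 28 mm tall, at y = +4 and +64 mm that carry the rings.
- ring0_center (a point): Centre of a steel ring (52 mm outside, 42 mm inside, 8 mm thick) round the middle peg: to be left alone.
- ring1_center (a point): Centre of the like steel ring round the end peg: to be left alone.
- jug_center (a point): Middle of the red plastic jug, 100 mm wide, 150 mm tall, handle reaching 85 mm from its axis along its +y: to be left alone.
- striker_center (a point): Middle of the cream striker, a disc 41 mm wide and 9 mm thick lying on the board: to be left alone.
Mind the look-alikes: they are no part of the job. Of the things shaped like the part that bears pin_center, the bare steel one is meant.

How it is judged:
By the outcome, as a careful person would: the job done as asked, in the order asked, and still so for the second after the job is handed in, while the arm keeps its last pose, push and grip.
It also fails if it takes over 62 s, if anything falls off the work surface, if the arm or the gripper's body presses on something with over 40 N, if the wrist force passes 120 N, or if a joint passes its speed limit or range.

ROBOT

A 6-joint arm with a two-finger parallel gripper is mounted at the origin on the work surface. World frame = base frame: x ahead of the robot, y to its left, z up, the work surface at z = 0. Lengths are in m, angles in rad, forces in N, time in s.
With the tool pointing down it reaches from about 0.425 to 0.95 m from the base axis. Payload 14.7 kg.
Tool frame: the origin (TCP) lies midway between the tips of the shut fingers; the grasp point (between the pads) lies 19 mm behind it; z points along the fingers, y is the line along which they close (so a half turn about z gives the same grasp; the last joint's range is limited). The gripper opens to 85 mm and grips with 20 to 120 N. Pads are 22 mm wide; open, the fingers measure 114 mm over their backs; the gripper's body (76 mm by 85 mm) begins 54 mm behind the grasp point. The pads swing forward as they close: fully open they stand 13 mm farther back than shut.
Start: joints at [1.152, 0.48, 1.596, -0, 1.065, -0.047], TCP at [0.236, 0.606, 0.231] pointing down, gripper open.
Joint ranges: [-2.75, 2.75], [-0.82, 2.05], [0.23, 2.67], [-1.56, 4.7], [0.09, 2.69], [-2.92, 2.92]. Speed limits (rad/s): [1.89, 1.89, 2.39, 3.01, 3.01, 3.01].

INTERFACE

Orientations are given as a unit quaternion [w, x, y, z].
In Python, from rig import telemetry, vision, job gives the robot as it stands.
- The arm moves only by the tool arm_command, never from a script. Its argument "plan" is a list that holds one entry, the list of rows, each a list of 4 numbers: the shift along the tool's x, y, z in mm, then the turn about the tool's z in degrees. A call has 1 to 12 rows; each row is the pose to reach, as a shift and turn from the pose commanded when the call began, along the tool's axes at that moment; what a row does not reach only later rows make up. A row lasts 1/8 s, in which the tool goes at most 62.5 mm and 10.7 degrees, less where a joint would pass 70% of its speed; a pose out of reach is approached as far as the arm can. A call with a gripper value outside its range is refused whole. "hand" is the closure in counts, from 0 (fully open) to 255 (shut), set as the call begins (left out, the last holds). The fingers move at their own pace and stop on an object; "grip_force" is the grip in N (left out, the last holds). Time passes only in rows, so rows that repeat a pose let the fingers close. It gives the time, the measured TCP pose, the force, the opening and the grip force at its end, in the units of the state.
- telemetry.read_state(): the state, without advancing time (a new reading comes with each control period).
- vision.get_image(name): name is "scene" or "top" or "wrist"; returns a dict with "pixels" (400x640x3 uint8, blue, green, red), "vfov" (degrees; the focal length in pixels is half the picture's height over the tangent of half this angle, whatever the lens; pixels are square), "cx", "cy" (the principal point, pixels), "k1" (the pictures are not rectified: a ray, as slopes to the right and down, at radius r is drawn at 1 + k1 r^2 times it, then the intrinsics apply), "rvec" (rotation vector, rad) and "tvec" (3), from world to camera coordinates, as OpenCV has them. Camera axes: x right, y down, z forward; pixel columns grow to the right and rows downward; lengths in m; the calibration is good to about 2 mm. A picture is of the moment at which its call begins. There is no depth.
- job.close_job(): hands the job in; it is judged then, once.
The state is a dict: "time_s": time; "q": joint angles; "dq": joint speeds; "joint_torque": joint torques, N m; "ee_pos": TCP position; "tool_rot": TCP orientation; "force": force on the tool from outside, world axes, zero at the start; "torque": the same for the moment, N m; "grip_width": opening from 0.0 (shut) to 1.0 (fully open); "grip_force": force on a finger pad.
Only numpy, scipy, OpenCV 4.12 (cv2) and the standard library are available. Lean on these libraries where they do the work, as an engineer would, in place of code of your own. Each camera call takes 0.05 s, during which the arm holds its last target. There are 200 camera calls.

## Working session

There is one attempt and no reset: what is moved stays moved. The work goes in short steps, Python scripts to look and compute and a tool call to move; the robot and the scene stay as the last step left them, time stands still between calls to the robot, and variables do not carry over. Pictures are saved under pics/ and viewed, at most 10 in all, crops included, and the job is handed in when it is done.

Besides the shell and the picture viewer there is one more tool, called after ">>>" by a JSON object that holds its "name" and its "arguments". arm_command: Moves the arm, as the interface text tells. Its arguments: {"type":"object","properties":{"plan":{"type":"array"},"hand":{"type":"number"},"grip_force":{"type":"number"}},"required":["plan"]}

```bash
mkdir -p pics; ls
python3 - <<'E'
from rig import telemetry, vision
import cv2,numpy as np,pickle
d={}
for n in("scene","top"):
    im=vision.get_image(n);d[n]=im
    cv2.imwrite(f"pics/{n}0.png",im["pixels"])
    print(n,{k:v for k,v in im.items() if k!="pixels"})
pickle.dump(d,open("v0.pkl","wb"))
print(telemetry.read_state())
E
```

```text
pics
scene {'vfov': 47.62095834395162, 'cx': 319.41610108430973, 'cy': 204.4660996925217, 'k1': -0.052067267959446335, 'rvec': array([ 2.42329723,  0.80330567, -0.24268225]), 'tvec': array([-0.38388056, -0.33107223,  1.32025563])}
top {'vfov': 42.7710947272484, 'cx': 334.2290868178304, 'cy': 198.67980543970683, 'k1': -0.0921918232761206, 'rvec': array([ 2.18263862, -2.00624472,  0.23517417]), 'tvec': array([-0.16422955,  0.58364732,  1.27933948])}
{'time_s': 0.1, 'q': array([ 1.15240433e+00,  4.80712241e-01,  1.59683014e+00,  6.86573553e-06,
        1.06509417e+00, -4.65939662e-02]), 'dq': array([ 1.22633995e-03, -1.52977020e-03, -7.66773634e-04, -3.98977128e-04,
        1.29961548e-03,  6.36937636e-05]), 'joint_torque': array([ 1.68976516e-03, -9.52245998e+01, -4.31036532e+01, -2.16799399e-04,
        5.30406614e-03, -1.54393609e-05]), 'ee_pos': array([0.23596175, 0.60525664, 0.23076629]), 'tool_rot': array([-1.23180889e-04,  1.84831744e-01,  9.82770041e-01, -5.07214781e-04]), 'force': array([-0.18885868,  0.47716918, -0.53095417]), 'torque': array([-0.02611921, -0.01153687,  0.01711846]), 'grip_force': 0.0, 'grip_width': 0.9993979895802411}
```

View pics/scene0.png

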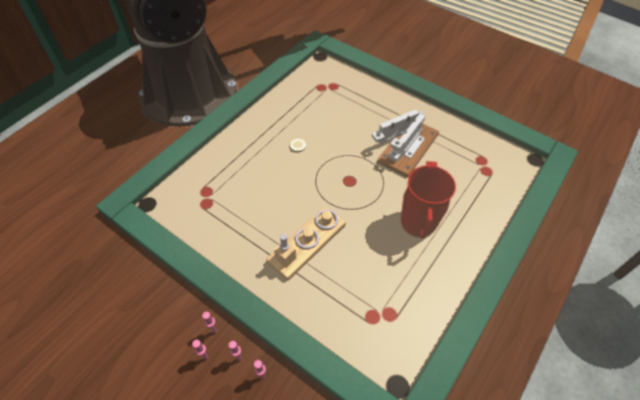

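View pics/top0.png

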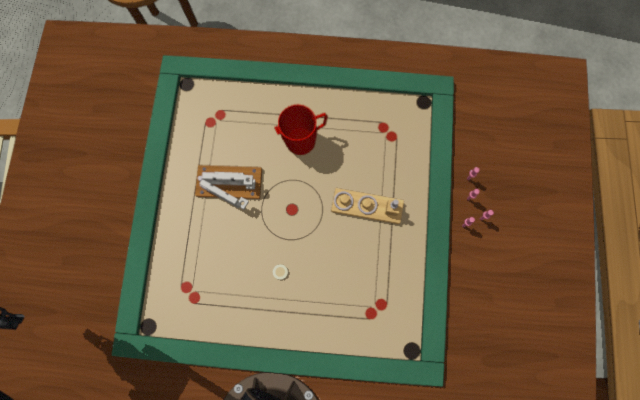

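The scene view shows the mould open at about (405,140), the jug at (428,200), the peg board with the pin at (284,245), and pink look-alikes at (200-260,320-370). In the top view the mould is at (230,185), the pin at (395,207) and the jug at (298,130). I'll write helpers and look at enlarged crops.

```bash
cat > h.py <<'E'
import cv2,numpy as np,pickle
def K(im):
    f=200/np.tan(np.radians(im["vfov"]/2)); return f,im["cx"],im["cy"]
def ray(im,u,v):
    f,cx,cy=K(im); d=np.array([(u-cx)/f,(v-cy)/f]); s=d.copy()
    for _ in range(20): s=d/(1+im["k1"]*(s@s))
    R=cv2.Rodrigues(np.array(im["rvec"],float))[0]; t=np.array(im["tvec"])
    r=R.T@np.array([s[0],s[1],1]); return -R.T@t,r/np.linalg.norm(r)
def plane(im,u,v,z):
    o,r=ray(im,u,v); return o+r*(z-o[2])/r[2]
def tri(a,ua,b,ub):
    o,r=ray(a,*ua);p,s=ray(b,*ub)
    k=np.linalg.lstsq(np.c_[r,-s],p-o,rcond=None)[0]
    A=o+r*k[0];B=p+s*k[1]; return (A+B)/2,np.linalg.norm(A-B)
def proj(im,P):
    f,cx,cy=K(im);R=cv2.Rodrigues(np.array(im["rvec"],float))[0]
    c=R@np.array(P)+np.array(im["tvec"]);s=c[:2]/c[2];s=s*(1+im["k1"]*(s@s));return f*s+[cx,cy]
E
python3 - <<'E'
from h import *
d=pickle.load(open("v0.pkl","rb"));s,t=d["scene"],d["top"]
def red(im,lo,hi):
    p=im["pixels"].astype(int);m=((p[...,2]>120)&(p[...,1]<75)&(p[...,0]<75)).astype(np.uint8)
    n,_,st,c=cv2.connectedComponentsWithStats(m)
    return [(st[i,4],c[i].round(1)) for i in range(1,n) if st[i,4]>15]
print(red(s,0,0));print(red(t,0,0))
def crop(im,x,y,w,h,k): return cv2.resize(im["pixels"][y:y+h,x:x+w],None,fx=k,fy=k,interpolation=cv2.INTER_CUBIC)
a=crop(s,360,100,90,80,4);b=crop(t,190,155,90,65,4)
c=crop(s,255,200,100,80,4);e=crop(t,320,175,100,65,4)
W=np.zeros((600,780,3),np.uint8);W[:320,:360]=a;W[:320,370:770]=c
W[330:590,:360]=b;W[330:590,370:770]=e
cv2.imwrite("pics/crops.png",W)
E
```

```text
[(np.int32(43), array([431.2, 165.4])), (np.int32(187), array([425.9, 193.5])), (np.int32(76), array([429.6, 214.1]))]
[(np.int32(177), array([299.3, 127.8])), (np.int32(59), array([219.9, 114.5])), (np.int32(57), array([210.1, 121.8])), (np.int32(69), array([382.9, 127. ])), (np.int32(70), array([391.1, 136.1])), (np.int32(93), array([291.7, 209.4])), (np.int32(74), array([186.2, 286.9])), (np.int32(80), array([194.1, 297.4])), (np.int32(90), array([380.8, 304. ])), (np.int32(90), array([370.4, 313.2]))]
```

View pics/crops.png

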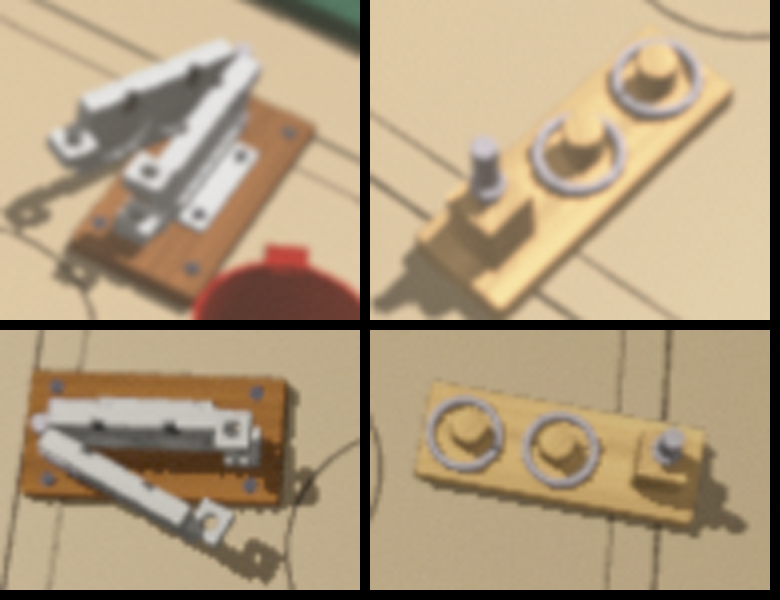

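The crops show these points, in crop pixels:
- Fixed lug hole: scene (150,171), top (232,427).
- Swing lug hole: scene (72,143), top (210,521).
- Hinge: scene (243,48), top (38,421).
- Steel pin head: scene (485,143), top (672,436).

Next I'll triangulate them.

Run:
```python
from h import *
np.set_printoptions(precision=4,suppress=True)
d=pickle.load(open("v0.pkl","rb"));s,t=d["scene"],d["top"]
S=lambda X,Y,ox=0,x0=360,y0=100:(x0+(X-ox+.5)/4-.5,y0+(Y+.5)/4-.5)
T=lambda X,Y,ox=0,x0=190,y0=155:(x0+(X-ox+.5)/4-.5,y0+(Y-330+.5)/4-.5)
for n,a,b in [("lug",S(150,171),T(232,427)),("hinge",S(243,48),T(38,421)),("swlug",S(72,143),T(210,521)),
 ("pinhead",S(485,143,370,255,200),T(672,436,370,320,175)),("dot",(349.5,181.5),(291.7,209.4))]:
    print(n,*tri(s,a,t,b))
zb=tri(s,(349.5,181.5),t,(291.7,209.4))[0][2]
print("foot");F=[plane(t,*T(*c),zb+.015) for c in [(33,372),(287,378),(278,500),(22,493)]];print(np.array(F))
P=[plane(t,*T(c[0],c[1],370,320,175),zb+.022) for c in [(435,380),(705,432),(690,522),(415,473)]];print(np.array(P), np.mean(P,0))
```

```text
lug [0.6247 0.1163 0.0879] 8.073421174243917e-06
hinge [0.6179 0.245  0.0874] 0.0010196720001666606
swlug [0.5653 0.1272 0.0652] 0.0003881798899166213
pinhead [ 0.5876 -0.2686  0.1298] 0.00020906912497008372
dot [0.5694 0.0005 0.01  ] 0.0012430446369128263
foot
[[0.669  0.2725 0.025 ]
 [0.6792 0.0948 0.025 ]
 [0.5924 0.0908 0.025 ]
 [0.5825 0.2674 0.025 ]]
[[ 0.6364 -0.1157  0.032 ]
 [ 0.6156 -0.3013  0.032 ]
 [ 0.5528 -0.2945  0.032 ]
 [ 0.5707 -0.1077  0.032 ]] [ 0.5939 -0.2048  0.032 ]
```

```bash
cat >> h.py <<'E'
from scipy.spatial.transform import Rotation as Ro
def go(P,yang=None):
    from rig import telemetry
    st=telemetry.read_state();q=st["tool_rot"];R=Ro.from_quat([q[1],q[2],q[3],q[0]]).as_matrix()
    sh=R.T@(np.array(P)-st["ee_pos"])*1000
    a=np.degrees(np.arctan2(R[1,1],R[0,1])); turn=None if yang is None else (a-yang+90)%180-90
    print("t",round(st["time_s"],2),"pos",st["ee_pos"].round(4),"yang",round(a,2),"shift",sh.round(1),"turn",turn)
# mould frame (world)
YAW=np.radians(3.1);MO=np.array([.6211,.1820,.012])
def mw(x,y,z):
    c,s=np.cos(YAW),np.sin(YAW);return MO+np.array([c*x-s*y,s*x+c*y,z])/1000
E
python3 - <<'E'
from h import *
d=pickle.load(open("v0.pkl","rb"));s,t=d["scene"],d["top"]
m=lambda im:cv2.inRange(cv2.cvtColor(im["pixels"],cv2.COLOR_BGR2HSV),(0,180,50),(8,255,255))|cv2.inRange(cv2.cvtColor(im["pixels"],cv2.COLOR_BGR2HSV),(172,180,50),(180,255,255))
for im,box in((t,(265,90,340,170)),):
    k=m(im)[box[1]:box[3],box[0]:box[2]];ys,xs=np.nonzero(k);xs+=box[0];ys+=box[1]
    print(xs.min(),xs.max(),ys.min(),ys.max())
    print("bottom nearest edge(z=.012)",plane(im,xs[ys>=ys.max()-1].mean(),ys.max(),.012),"rim left",plane(im,279,122,.162),"rim top",plane(im,298,ys.min(),.162), "rim right", plane(im,317,122,.162))
go(np.r_[mw(-16,10,0)[:2],.231],3.1)
E
```

```text
275 326 105 154
bottom nearest edge(z=.012) [ 0.72883884 -0.00698349  0.012     ] rim left [0.76123297 0.04067714 0.162     ] rim top [ 0.81166385 -0.00280459  0.162     ] rim right [ 0.76923615 -0.05574355  0.162     ]
t 0.1 pos [0.236  0.6053 0.2308] yang 68.7 shift [-493.9 -251.9    0. ] turn 65.59735301375878
```

>>> {"name": "arm_command", "arguments": {"plan": [[[-494, -252, 0, 65.6], [-494, -252, 0, 65.6], [-494, -252, 0, 65.6], [-494, -252, 0, 65.6], [-494, -252, 0, 65.6], [-494, -252, 0, 65.6], [-494, -252, 0, 65.6], [-494, -252, 0, 65.6], [-494, -252, 0, 65.6], [-494, -252, 0, 65.6], [-494, -252, 0, 65.6], [-494, -252, 0, 65.6]]], "hand": 0}}

```text
time_s: 1.6
ee_pos: [0.604, 0.1922, 0.2312]
tool_rot: [-0.0, 0.687, 0.726, -0.0]
force: [0.2, 0.4, 0.7]
grip_width: 0.997
grip_force: 0.0
```

Run:
```python
from h import *
from rig import vision
w=vision.get_image("wrist");pickle.dump(w,open("w1.pkl","wb"))
p=w["pixels"].copy()
for P in (mw(0,-66,75),mw(0,62,75),mw(14,-55,75),mw(14,55,75),mw(-35,-90,15),mw(55,90,15)):
    u=proj(w,P);print(u.round(1));cv2.circle(p,tuple(int(i) for i in u.round()),3,(0,0,255),1)
cv2.imwrite("pics/w1.png",p);go(mw(-16,10,60),3.1)
```

```text
[333.1 253.4]
[335.1 135.6]
[346.1 244.4]
[349.2 142.8]
[304.5 248.4]
[380.6 106.7]
t 1.65 pos [0.6041 0.1923 0.2313] yang 3.18 shift [ -1.3   0.5 159.3] turn 0.07909271923713845
```

View pics/w1.png

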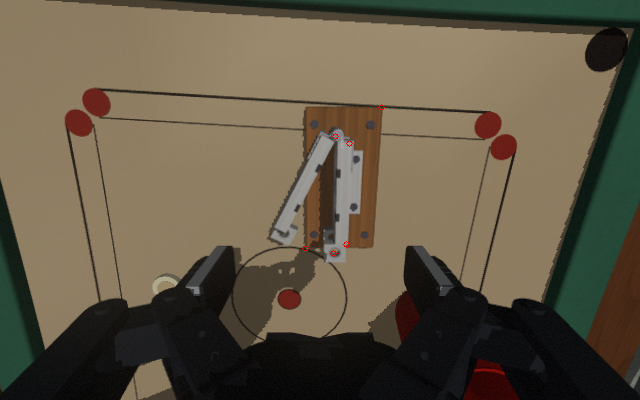

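The wrist view confirms the mould model: lug hole at (333,253), hinge at (335,136), swing half to the left. I'll descend astride both halves.

>>> {"name": "arm_command", "arguments": {"plan": [[[-1, 0, 50, 0], [-1, 0, 100, 0], [-1, 0, 130, 0], [-1, 0, 150, 0], [-1, 0, 165, 0], [-1, 0, 180, 0], [-1, 0, 182, 0], [-1, 0, 182, 0]]], "grip_force": 20}}

```text
time_s: 2.65
ee_pos: [0.6051, 0.1905, 0.0496]
tool_rot: [0.0, 0.688, 0.726, 0.0]
force: [-0.1, -0.1, 0.6]
grip_width: 1.003
grip_force: 0.0
```

>>> {"name": "arm_command", "arguments": {"plan": [[[0, 4, 0, 0], [0, 8, 0, 0], [0, 12, 0, 0], [0, 16, 0, 0], [0, 16, 0, 0], [0, 16, 0, 0]]], "hand": 90}}

```text
time_s: 3.4
ee_pos: [0.6209, 0.1913, 0.0493]
tool_rot: [0.0, 0.688, 0.726, 0.0]
force: [-0.2, 0.2, 0.3]
grip_width: 0.647
grip_force: 0.0
```

Run:
```python
from h import *
go(mw(0,10,37),3.1)
```

```text
t 3.4 pos [0.6209 0.1913 0.0493] yang 3.09 shift [ 0.8 -0.3  0.3] turn -0.005015810485900829
```

>>> {"name": "arm_command", "arguments": {"plan": [[[0, 0, 0, 0], [0, 0, 0, 0], [0, 0, 0, 0], [0, 0, 0, 0], [0, 0, 0, 0], [0, 0, 0, 0], [0, 0, 0, 0], [0, 0, 0, 0]]], "hand": 255, "grip_force": 25}}

```text
time_s: 4.4
ee_pos: [0.6215, 0.1912, 0.0495]
tool_rot: [0.0, 0.688, 0.726, 0.0]
force: [4.3, -2.1, 1.6]
grip_width: 0.323
grip_force: 32.8
```

>>> {"name": "arm_command", "arguments": {"plan": [[[0, 0, 0, 0], [0, 0, 0, 0], [0, 0, 0, 0], [0, 0, 0, 0], [0, 0, -60, 0], [0, 0, -120, 0], [0, 0, -170, 0], [-60, -8, -180, 0], [-120, -20, -180, 0], [-180, -30, -180, 0]]], "hand": 0}}

```text
time_s: 5.65
ee_pos: [0.6001, 0.0083, 0.2297]
tool_rot: [0.0, 0.687, 0.726, 0.0]
force: [2.5, 0.2, 0.1]
grip_width: 0.997
grip_force: 0.0
```

Run:
```python
from h import *
go([.5876,-.2686,.231],3.1)
```

```text
t 5.65 pos [0.6001 0.0083 0.2297] yang 3.14 shift [-275.8  -27.6   -1.3] turn 0.03839872280755685
```

>>> {"name": "arm_command", "arguments": {"plan": [[[-60, -6, -1, 0], [-120, -12, -1, 0], [-180, -18, -1, 0], [-230, -24, -1, 0], [-276, -28, -1, 0], [-276, -28, -1, 0], [-276, -28, -1, 0], [-276, -28, -1, 0]]]}}

```text
time_s: 6.65
ee_pos: [0.5876, -0.2661, 0.2303]
tool_rot: [-0.0, 0.687, 0.726, 0.0]
force: [-0.1, -0.3, 0.2]
grip_width: 1.007
grip_force: 0.0
```

Run:
```python
from h import *
from rig import vision
d={n:vision.get_image(n) for n in("wrist","top","scene")};pickle.dump(d,open("v2.pkl","wb"))
w=d["wrist"];p=w["pixels"].copy()
print(proj(w,[.5876,-.2686,.128]))
u,v=proj(w,[.5876,-.2686,.128]).astype(int)
a=cv2.resize(p[max(v-60,0):v+60,u-60:u+60],None,fx=3,fy=3)
def c(P,im):
    u,v=proj(im,P).astype(int);return cv2.resize(im["pixels"][v-30:v+30,u-32:u+33],None,fx=6,fy=6)
b=c(mw(0,-20,75),d["scene"]);e=c(mw(0,-20,75),d["top"])
print(u,v,a.shape,b.shape,proj(d["scene"],mw(0,-20,75)),proj(d["top"],mw(0,-20,75)))
W=np.zeros((590,790,3),np.uint8);W[:a.shape[0],:a.shape[1]]=a[:590];W[:360,370:760]=b
W[365:590,370:760]=e[70:295];cv2.imwrite("pics/c2.png",W)
go([.5876,-.2686,.231],3.1)
```

```text
[317.82394373 200.04664764]
317 200 (360, 360, 3) (360, 390, 3) [405.69854319 131.18361344] [230.39359147 178.50504015]
t 6.8 pos [ 0.5878 -0.2663  0.2304] yang 3.17 shift [-2.2 -0.3 -0.6] turn 0.06515909603375292
```

View pics/c2.png

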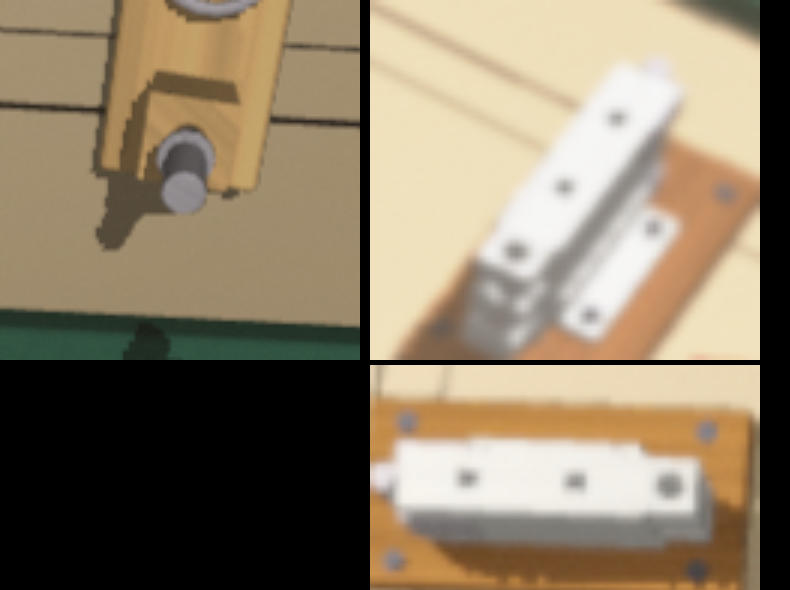

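The wrist view has the pin head at crop (184,191), which is pixel (318.2,203.5), and the collar at (186,155). The other crops show the mould shut with the lugs lined up.

Run:
```python
from h import *
d=pickle.load(open("v2.pkl","rb"));w=d["wrist"]
P=plane(w,318.2,203.4,.128);print("head",P,"collar",plane(w,257+186/3,140+155/3,.094))
for n,u in(("top",(395.5,201.4)),("scene",(283.7,235.7))):print(n,plane(d[n],*u,.128))
go([P[0],P[1],.098],3.1)
```

```text
head [ 0.58810795 -0.27172448  0.128     ] collar [ 0.58868807 -0.27011446  0.094     ]
top [ 0.58730165 -0.26989849  0.128     ]
scene [ 0.58784174 -0.26797626  0.128     ]
t 6.8 pos [ 0.5878 -0.2663  0.2304] yang 3.17 shift [ -5.4   0.  132.4] turn 0.06515909603375292
```

>>> {"name": "arm_command", "arguments": {"plan": [[[-4, 0, 40, 0], [-4, 0, 80, 0], [-4, 0, 105, 0], [-4, 0, 120, 0], [-4, 0, 132, 0], [-4, 0, 132, 0], [-4, 0, 132, 0]]]}}

```text
time_s: 7.68
ee_pos: [0.5883, -0.2715, 0.0991]
tool_rot: [0.001, 0.688, 0.726, 0.0]
force: [0.0, -0.0, 1.3]
grip_width: 0.999
grip_force: 0.0
```

>>> {"name": "arm_command", "arguments": {"plan": [[[0, 0, 0, 0], [0, 0, 0, 0], [0, 0, 0, 0], [0, 0, 0, 0], [0, 0, 0, 0], [0, 0, 0, 0], [0, 0, 0, 0], [0, 0, 0, 0], [0, 0, 0, 0], [0, 0, 0, 0]]], "hand": 255, "grip_force": 40}}

```text
time_s: 8.93
ee_pos: [0.5878, -0.2713, 0.0983]
tool_rot: [0.0, 0.688, 0.726, -0.0]
force: [-1.3, 0.4, 4.2]
grip_width: 0.146
grip_force: 39.0
```

>>> {"name": "arm_command", "arguments": {"plan": [[[0, 0, -10, 0], [0, 0, -30, 0], [0, 0, -60, 0], [0, 0, -100, 0], [0, 0, -130, 0], [0, 0, -130, 0]]]}}

```text
time_s: 9.68
ee_pos: [0.5891, -0.2718, 0.2315]
tool_rot: [0.002, 0.688, 0.726, 0.001]
force: [0.1, 0.4, -0.8]
grip_width: 0.146
grip_force: 39.0
```

Run:
```python
from h import *
go([*mw(0,-66,0)[:2],.228],3.1)
```

```text
t 9.68 pos [ 0.5891 -0.2718  0.2315] yang 3.1 shift [385.4  56.5   2.8] turn 0.0027564682524996442
```

>>> {"name": "arm_command", "arguments": {"plan": [[[40, 6, 0, 0], [85, 13, 0, 0], [130, 19, 0, 0], [175, 26, 0, 0], [220, 32, 0, 0], [265, 39, 0, 0], [310, 45, 0, 0], [350, 51, 0, 0], [375, 55, 0, 0], [385, 56, 0, 0], [385, 56, 0, 0], [385, 56, 0, 0]]]}}

```text
time_s: 11.18
ee_pos: [0.6227, 0.1152, 0.2282]
tool_rot: [-0.0, 0.688, 0.726, -0.0]
force: [0.3, -0.1, 0.7]
grip_width: 0.15
grip_force: 39.0
```

Run:
```python
from h import *
go([*mw(0,-66,0)[:2],.228],3.1)
```

```text
t 11.18 pos [0.6227 0.1152 0.2282] yang 3.06 shift [0.8 2.  0.2] turn -0.04319801536685475
```

>>> {"name": "arm_command", "arguments": {"plan": [[[1, 1, 20, 0], [1, 2, 40, 0], [1, 2, 55, 0], [1, 2, 62, 0], [1, 2, 62, 0], [1, 2, 62, 0]]]}}

```text
time_s: 11.92
ee_pos: [0.6253, 0.1173, 0.167]
tool_rot: [0.0, 0.688, 0.726, 0.0]
force: [-0.1, -0.5, 0.5]
grip_width: 0.151
grip_force: 39.0
```

Run:
```python
from h import *
from rig import vision
d={n:vision.get_image(n) for n in("wrist","top","scene")};pickle.dump(d,open("v3.pkl","wb"))
L=mw(0,-66,75);W=np.zeros((590,790,3),np.uint8)
def c(n,k,h,w,x,y):
    im=d[n];u,v=proj(im,L+[0,0,.01]).astype(int);v=min(v,399-h);print(n,"origin",u-w,v-h,"k",k,"at",x,y,"lugproj",proj(im,L))
    a=cv2.resize(im["pixels"][v-h:v+h,u-w:u+w],None,fx=k,fy=k,interpolation=cv2.INTER_CUBIC);W[y:y+a.shape[0],x:x+a.shape[1]]=a
c("wrist",4,72,49,0,0);c("scene",6,24,32,400,0);c("top",6,24,32,400,295)
cv2.imwrite("pics/c3.png",W);go([*L[:2],.166],3.1)
```

```text
wrist origin 267 138 k 4 at 0 0 lugproj [317.02404016 206.5071722 ]
scene origin 365 115 k 6 at 400 0 lugproj [397.01141963 142.65416191]
top origin 215 153 k 6 at 400 295 lugproj [247.74442792 178.99553775]
t 12.07 pos [0.6251 0.1174 0.1669] yang 3.1 shift [-1.3 -0.5  0.9] turn 0.004731287890336944
```

View pics/c3.png

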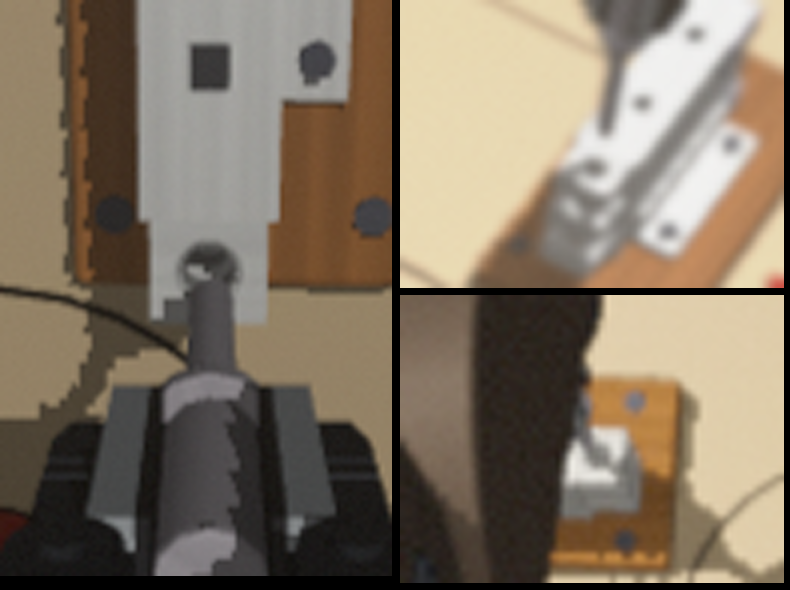

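The wrist crop shows the lug hole at (209,266), which is pixel (319.2,204.5), and the pin tip at about (211,283), which is (319.7,208.7). In the scene crop the tip is at (605,131) and the hole at (594,166).

Run:
```python
from h import *
np.set_printoptions(precision=4,suppress=True)
d=pickle.load(open("v3.pkl","rb"));w,s=d["wrist"],d["scene"]
H=lambda X,Y:(267+(X+.5)/4-.5,138+(Y+.5)/4-.5);S=lambda X,Y:(365+(X-400+.5)/6-.5,115+(Y+.5)/6-.5)
print("hole w",plane(w,*H(209,266),.087),"s",plane(s,*S(594,167),.087),tri(w,H(209,266),s,S(594,167)))
print("tip w",plane(w,*H(211,280),.104),"s",plane(s,*S(605,131),.104),tri(w,H(211,280),s,S(605,131)))
print("head far rim etc; head top w",plane(w,*H(206,560),.198), "collar", plane(w,*H(209,385),.161))
# edges of lug at z=.087: x 151..268
print(plane(w,*H(151,300),.087),plane(w,*H(267,300),.087), "lug end", plane(w,*H(210,322),.087),"tcp axis proj at tip z",proj(w,[.6251,.1174,.104]), H(211,280))
```

```text
hole w [0.6261 0.1182 0.087 ] s [0.6241 0.1166 0.087 ] (array([0.625 , 0.1176, 0.0862]), np.float64(0.0023618800312347264))
tip w [0.6263 0.1209 0.104 ] s [0.6237 0.121  0.104 ] (array([0.6251, 0.1207, 0.1046]), np.float64(0.002473719084084316))
head far rim etc; head top w [0.6257 0.1198 0.198 ] collar [0.6258 0.1245 0.161 ]
[0.6145 0.1102 0.087 ] [0.6384 0.1115 0.087 ] lug end [0.6269 0.1061 0.087 ] tcp axis proj at tip z [317.5233 211.9529] (319.375, 207.625)
```

Run:
```python
from h import *
d=pickle.load(open("v3.pkl","rb"));s,w=d["scene"],d["wrist"]
for im,o,k,q in((s,(365,115),6,400),(w,(267,138),4,0)):
  for z in(.104,.125,.145,.155):
    print((proj(im,[.6251,.1207,z])-o+[.5,.5])*k-.5+[q,0])
g=cv2.cvtColor(s["pixels"],cv2.COLOR_BGR2GRAY)
for v in range(118,139,2): print(v,(v-115)*6+3,g[v,394:408])
```

```text
[607.62586892 133.04077833]
[615.60412379  96.05341919]
[623.43257243  59.72406494]
[627.43401146  41.14061396]
[204.51499064 280.8678155 ]
[203.95773211 319.93537292]
[203.30928075 365.38021313]
[202.92938509 391.99615103]
118 21 [214 199 167 130  99  94 103 103  98  92  92  96  95  80]
120 33 [210 213 209 186 149 127 118 107  98  91  92 100 111 123]
122 45 [195 192 194 189 167 138 118 112 109 111 124 154 195 225]
124 57 [215 212 208 198 180 149 117 107 127 168 207 228 236 238]
126 69 [216 216 216 212 198 164 123 122 170 221 236 239 239 240]
128 81 [216 216 216 212 190 148 117 135 194 231 239 240 240 240]
130 93 [216 216 215 205 176 131 118 161 212 229 225 219 223 232]
132 105 [217 215 214 199 161 123 129 182 220 212 172 151 179 221]
134 117 [215 213 212 197 149 118 148 204 234 238 233 229 231 237]
136 129 [213 221 226 210 157 135 179 225 238 240 239 239 239 236]
138 141 [210 229 236 232 223 220 229 238 240 239 239 238 231 203]
```

>>> {"name": "arm_command", "arguments": {"plan": [[[-3, 0, 0, 0], [-3, 0, 6, 0], [-3, 0, 10, 0], [-3, 0, 12, 0], [-3, 0, 12, 0], [-3, 0, 12, 0]]]}}

```text
time_s: 12.82
ee_pos: [0.6251, 0.1144, 0.1544]
tool_rot: [0.0, 0.688, 0.726, 0.0]
force: [-1.0, 1.0, -0.4]
grip_width: 0.149
grip_force: 39.0
```

Run:
```python
from h import *
from rig import vision
d={n:vision.get_image(n) for n in("wrist","scene")};pickle.dump(d,open("v4.pkl","wb"))
W=np.zeros((590,790,3),np.uint8)
a=cv2.resize(d["wrist"]["pixels"][170:260,280:360],None,fx=5,fy=5,interpolation=cv2.INTER_CUBIC);W[:450,:400]=a
b=cv2.resize(d["scene"]["pixels"][110:160,370:420],None,fx=7,fy=7,interpolation=cv2.INTER_CUBIC);W[:350,420:770]=b
cv2.imwrite("pics/c4.png",W);go([.6251,.1150,.154],3.1)
```

```text
t 12.93 pos [0.6251 0.1144 0.1544] yang 3.1 shift [0.6 0.1 0.4] turn -0.0013667322255059844
```

View pics/c4.png

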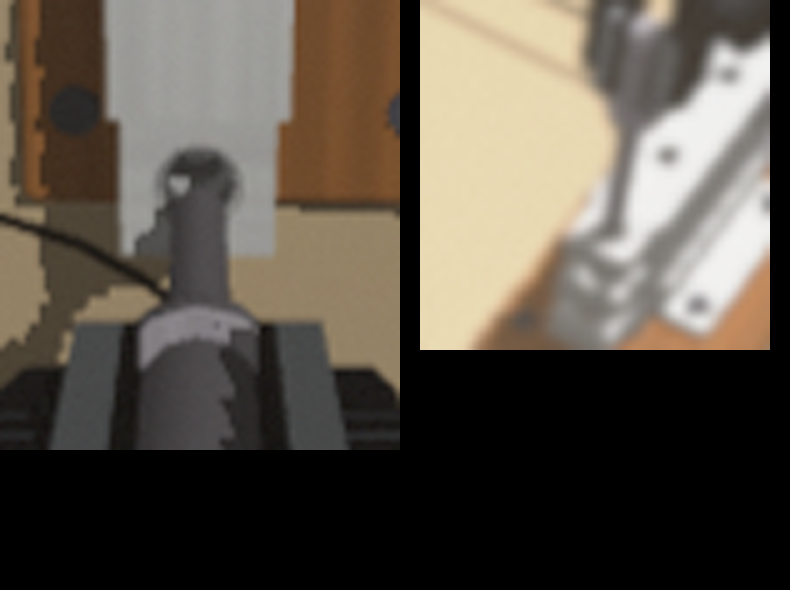

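The tip stands just above the hole. In the wrist crop it is at about (200,185) against the hole centre (199,180), inside the mouth. I'll go down gently and watch the force.

>>> {"name": "arm_command", "arguments": {"plan": [[[0, 0, 2, 0], [0, 0, 4, 0], [0, 0, 6, 0], [0, 0, 8, 0], [0, 0, 8, 0]]]}}

```text
time_s: 13.55
ee_pos: [0.6249, 0.1143, 0.1461]
tool_rot: [-0.0, 0.688, 0.726, -0.0]
force: [0.2, 0.9, -0.3]
grip_width: 0.148
grip_force: 39.0
```

Run:
```python
from h import *
from rig import vision
d={n:vision.get_image(n) for n in("wrist","scene")};pickle.dump(d,open("v5.pkl","wb"))
a=d["wrist"]["pixels"][185:235,295:345]
a=cv2.resize(a,None,fx=10,fy=10,interpolation=cv2.INTER_CUBIC)
a=cv2.convertScaleAbs((255*(a/255.)**.5))
cv2.imwrite("pics/c5.png",a);go([.6251,.1144,.146],3.1)
```

```text
t 13.65 pos [0.625  0.1143 0.1463] yang 3.1 shift [0.1 0.1 0.3] turn -0.004998030087122629
```

View pics/c5.png

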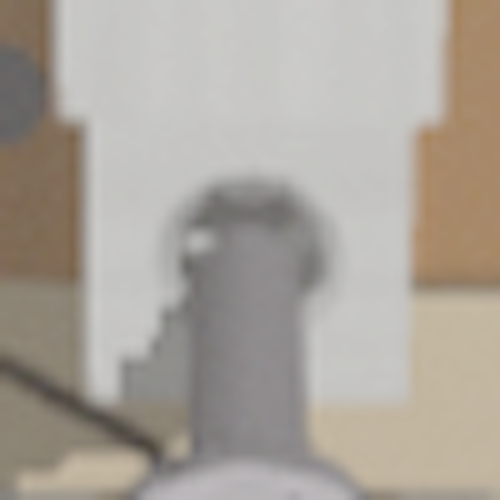

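The tip is in the hole: the shaft axis at x≈247 compares with the hole centre (252,262), so it is within 0.5 mm. Continuing down.

>>> {"name": "arm_command", "arguments": {"plan": [[[0, 0.3, 3, 0], [0, 0.3, 6, 0], [0, 0.3, 9, 0], [0, 0.3, 12, 0], [0, 0.3, 15, 0], [0, 0.3, 18, 0], [0, 0.3, 18, 0]]]}}

```text
time_s: 14.52
ee_pos: [0.6252, 0.1143, 0.128]
tool_rot: [-0.0, 0.688, 0.726, -0.0]
force: [0.1, 0.8, -0.5]
grip_width: 0.149
grip_force: 39.0
```

>>> {"name": "arm_command", "arguments": {"plan": [[[0, 0, 3, 0], [0, 0, 6, 0], [0, 0, 9, 0], [0, 0, 12, 0], [0, 0, 15, 0], [0, 0, 18, 0], [0, 0, 18, 0]]]}}

```text
time_s: 15.4
ee_pos: [0.6251, 0.1144, 0.11]
tool_rot: [-0.0, 0.688, 0.726, -0.0]
force: [0.8, 1.2, -1.0]
grip_width: 0.147
grip_force: 38.9
```

>>> {"name": "arm_command", "arguments": {"plan": [[[0, 0, 3, 0], [0, 0, 6, 0], [0, 0, 8, 0], [0, 0, 10, 0], [0, 0, 12, 0], [0, 0, 12, 0]]]}}

```text
time_s: 16.15
ee_pos: [0.6253, 0.1145, 0.098]
tool_rot: [-0.0, 0.688, 0.726, 0.0]
force: [-1.4, 5.5, -2.1]
grip_width: 0.149
grip_force: 38.9
```

>>> {"name": "arm_command", "arguments": {"plan": [[[0, 0, 1, 0], [0, 0, 2, 0], [0, 0, 2, 0], [0, 0, 2, 0]]]}}

```text
time_s: 16.65
ee_pos: [0.6253, 0.1146, 0.0962]
tool_rot: [-0.0, 0.688, 0.726, 0.0]
force: [-0.8, 6.2, 0.3]
grip_width: 0.149
grip_force: 39.1
```

>>> {"name": "arm_command", "arguments": {"plan": [[[0.5, 0, 0, 0], [0.5, 0, 1, 0], [0.5, 0, 2, 0], [0.5, 0, 2, 0], [0.5, 0, 2, 0]]]}}

```text
time_s: 17.27
ee_pos: [0.6254, 0.115, 0.0955]
tool_rot: [0.0, 0.688, 0.726, 0.0]
force: [-6.9, 3.4, 20.4]
grip_width: 0.146
grip_force: 41.4
```

>>> {"name": "arm_command", "arguments": {"plan": [[[0.5, 0, -1, 0], [0.5, 0, -1, 0], [0.5, 0, -1, 0], [0.5, 0, -1, 0], [0.5, 0, -1, 0], [0.5, 0, -1, 0], [0.5, 0, -30, 0], [0.5, 0, -70, 0], [0.5, 0, -90, 0], [0.5, 0, -90, 0]]], "hand": 0}}

```text
time_s: 18.52
ee_pos: [0.6262, 0.1155, 0.186]
tool_rot: [0.001, 0.688, 0.726, 0.001]
force: [-0.2, 0.6, -0.2]
grip_width: 1.003
grip_force: 0.0
```

Run:
```python
from h import *
from rig import vision
d={n:vision.get_image(n) for n in("wrist","scene")};pickle.dump(d,open("v6.pkl","wb"))
W=np.zeros((590,790,3),np.uint8)
a=cv2.resize(d["wrist"]["pixels"][110:260,250:390],None,fx=3,fy=3);W[:450,:420]=a
b=cv2.resize(d["scene"]["pixels"][100:160,370:430],None,fx=6,fy=6,interpolation=cv2.INTER_CUBIC);W[:360,425:785]=b
cv2.imwrite("pics/c6.png",W)
w=d["wrist"];print("headtop proj",(proj(w,mw(0,-66,113))-[250,110])*3,"collar",(proj(w,mw(0,-66,79))-[250,110])*3)
s=d["scene"];print("scene headtop",(proj(s,mw(0,-66,113))-[370,100])*6+[425,0],"lug",(proj(s,mw(0,-66,75))-[370,100])*6+[425,0])
go([*mw(0,0,0)[:2],.18],3.1)
```

```text
headtop proj [196.44389128 306.22314322] collar [197.62266648 266.99423446]
scene headtop [601.16672258 189.87894022] lug [587.06851777 255.92497147]
t 18.62 pos [0.625  0.1153 0.1839] yang 3.1 shift [66.8 -0.2  3.8] turn -0.003298274199622142
```

View pics/c6.png

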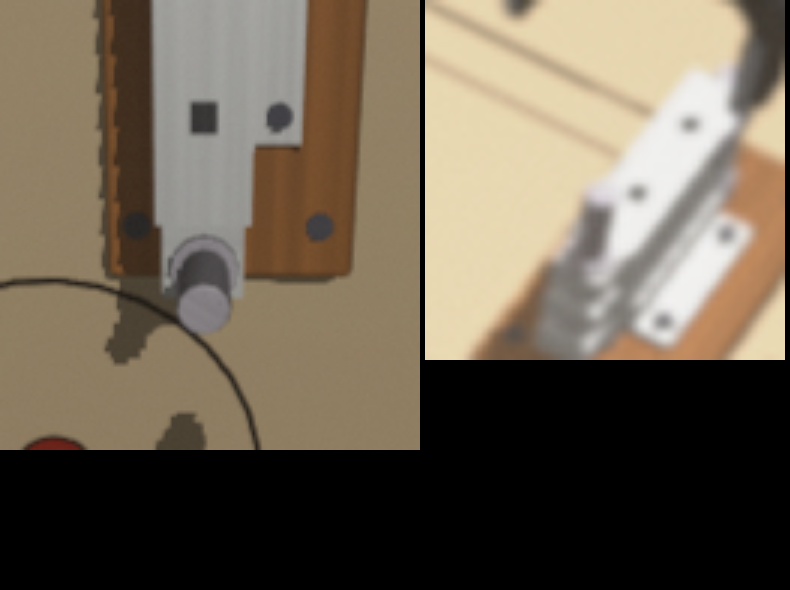

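The pin is home. The wrist crop shows the collar on the lug at (203,262) and the head at (204,308), and the scene head is at (600,190), as predicted. Now the final squeeze.

>>> {"name": "arm_command", "arguments": {"plan": [[[30, 0.5, 0, 0], [60, 0.5, 0, 0], [72, 0.5, 0, 0], [72, 0.5, 20, 0], [72, 0.5, 60, 0], [72, 0.5, 95, 0], [72, 0.5, 115, 0], [72, 0.5, 128, 0], [72, 0.5, 133, 0], [72, 0.5, 133, 0]]]}}

```text
time_s: 19.88
ee_pos: [0.6222, 0.1873, 0.0517]
tool_rot: [0.0, 0.688, 0.726, 0.0]
force: [-0.1, 0.3, 0.5]
grip_width: 0.999
grip_force: 0.0
```

Run:
```python
from h import *
go(mw(0.8,5,38),3.1)
```

```text
t 19.88 pos [0.6222 0.1873 0.0517] yang 3.1 shift [-0.2 -0.6  1.7] turn -0.004006430628351154
```

>>> {"name": "arm_command", "arguments": {"plan": [[[0, -0.4, 1.5, 0], [0, -0.4, 1.5, 0], [0, -0.4, 1.5, 0], [0, -0.4, 1.5, 0], [0, -0.4, 1.5, 0], [0, -0.4, 1.5, 0], [0, -0.4, 1.5, 0], [0, -0.4, 1.5, 0], [0, -0.4, 1.5, 0], [0, -0.4, 1.5, 0], [0, -0.4, 1.5, 0]]], "hand": 255, "grip_force": 60}}

```text
time_s: 21.25
ee_pos: [0.6217, 0.1873, 0.0503]
tool_rot: [0.0, 0.688, 0.726, 0.0]
force: [-0.3, -0.5, 4.8]
grip_width: 0.316
grip_force: 62.0
```

>>> {"name": "arm_command", "arguments": {"plan": [[[0, 0, 0, 0], [0, 0, 0, 0], [0, 0, 0, 0], [0, 0, 0, 0]]]}}

```text
time_s: 21.75
ee_pos: [0.6217, 0.1873, 0.0503]
tool_rot: [0.0, 0.688, 0.726, 0.0]
force: [-1.0, 0.1, 5.0]
grip_width: 0.318
grip_force: 62.0
```

Run:
```python
from rig import job
print(job.close_job())
```

```text
the job is handed in; nothing more can be done
None
```

The job is handed in at about 22 s: the mould is shut, the pin's collar sits on the top lug, and the gripper is still squeezing the two halves together at about 62 N.

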